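# Dock the plate pallet and top up its pile

## Task

Push the pinned pallet along the bench, without lifting it, fully home into its docking rails: its own edge must raise the hinged catch, which then drops behind it, and the robot must not touch the catch. Then lay the loose four-hole plate flat on the pile between the pallet's pins, lying the same way as the pile: how high the pile stands is not known, so lower the plate until you feel the pile, do not press hard, and do not drop it. Leave the other things on the bench where they are.

Things in the scene. Friction and masses are not known exactly. Their poses are not given: they have to be found in the camera images.
- pallet: Loose plywood pallet board lying on the bench, 130 mm (x) by 170 mm (y), 15 mm thick, 0.8 to 1.05 kg with its pile. Origin: centre of its underside; x points the way it enters the rails, z up. Six upright steel pins of 8 mm diameter stand on it, tops 74 mm above the bench, at x = +-37, y = +-40 mm and at x = 0, y = +-57 mm; a pile of plates lies between them.
- pallet_rear (a point): Middle of the pallet's rear edge face (x = -65 mm, half way up its 15 mm), the edge that is pushed. Axes as the pallet's.
- pile_foot (a point): Middle of the pallet's upper face, under the pile. The pile is of plates like the loose one, 100 mm side along the pallet's y, centred here, fixed to the pallet. Its top is anywhere from 23 to 55 mm above the bench and is not reported; it does not sink under a push below 60 N. A plate has 3 mm of play to the pins on each side.
- plate: Loose aluminium plate with four corner holes, 60 mm (its x) by 100 mm (its y), 8 mm thick, 0.1 to 0.17 kg, lying flat on the bench on the robot's right. Origin: centre of its underside, z up. Turned half round about z it is the same.
- dock: Docking station fixed to the bench. Origin on the bench where the pallet's origin lies when it is against the stop; x is the way the pallet is pushed in. Two rails 22 mm high, inner faces at y = +-87 mm (2 mm play each side), x = -140 to 74 mm. A stop bar 25 mm high with rubber buffers ends the travel (front edge at x = 65 mm). No floor: the pallet slides on the bench.
- dock_mouth (a point): Bench point between the ends of the flared lead-ins, at x = -170 mm in the dock's frame: the flares open from y = +-87 mm at x = -140 mm to about +-102 mm here.
- catch: Hinged steel catch, a flat bar 14 mm wide, 6 mm thick, 0.06 kg, with a short tail. Origin on its hinge pin, at x = -126.5, y = -74, z = 30 mm in the dock's frame. At rest it slopes down from the pin towards the dock's +x; it swings freely up, falls back by its weight and locks if pushed back. Its pin and bracket (42 mm high) reach from y = -120 to -60 mm.
- catch_tip (a point): Middle of the catch's free end, 60 mm from the pin. At rest at x = -71.5, y = -74, z = 6 mm in the dock's frame; about 17 mm high while it rides on the pallet. With the pallet at the stop the catch hangs about 5 mm behind its rear edge.
- flange: Bystander: loose steel ring, 72 mm across, 10 mm thick, with a 28 mm bore. Origin: centre of underside.
- offcut: Bystander: loose wooden block 60 x 45 x 18 mm. Origin: centre of underside.
- screwdriver: Bystander: loose screwdriver lying on the far side of the bench.
- hammer: Bystander: loose hammer lying on the far side of the bench.
- glue: Bystander: glue bottle, 56 mm across, 150 mm tall, standing on the right. Origin: centre of underside.
- trysquare: Bystander: try square lying near the robot on its left, stock 22 x 90 x 16 mm, blade 130 mm.
- tape: Bystander: tape measure standing on its edge, 62 x 34 x 60 mm, on the left.
Not all that is in view belongs to the job. Leave any green look-alike of the pallet alone. What is shaped like the plate but yellow is not meant.

How it is judged (in metres and radians):
On the way, in this order (a step that is already met when the one before it is completed fails the run):
1. the catch is raised by the pallet passing under it (z of catch_tip in the frame of dock above 0.013 m and contact force between catch and pallet above 0.05 N and x of pallet in the frame of dock above -0.13 m), for 0.1 s.
2. the pallet is between stop and catch, and the catch has dropped behind it (x of pallet in the frame of dock above -0.008 m and z of catch_tip in the frame of dock below 0.009 m), for 0.2 s.
3. the plate rests on the pile, let go (contact force between plate and pallet above 0.4 N and contact force between the fingers and plate below 0.05 N and horizontal distance between plate and pallet below 0.006 m and linear speed of plate below 0.03 m/s and z of plate in the frame of pallet below 0.062 m), for 0.2 s.
At the end, for the whole second after the job is handed in: Pallet square in the rails (0.06 rad) within 8 mm of the stop, catch fully down behind it (tip below 9 mm); plate flat (0.05 rad) on the pile down between the pins (underside below 62 mm), within 6 mm of the pallet's centre and 0.1 rad of the pile's direction; all at rest and let go (all of step 2 and angle between the x axis of pallet and the x axis of dock, either way round below 0.06 rad and horizontal distance between plate and pallet below 0.006 m and angle between the x axis of plate and the x axis of pallet, either way round below 0.1 rad and angle between plate's own z axis and vertical below 0.05 rad and contact force between plate and pallet above 0.4 N and linear speed of each of plate, pallet below 0.03 m/s and z of plate in the frame of pallet below 0.062 m); the robot touches nothing.
It fails at once if the robot touches the catch (contact force between any of the fingers, the arm and catch above 0.5 N).
It fails at once if the pallet is lifted or tipped instead of slid (height (world z) of pallet above 0.01 m or angle between pallet's own z axis and vertical above 0.12 rad).
It fails at once if the plate is dropped (falls freely more than about 8 mm) (contact force between the fingers and plate below 0.05 N and linear speed of plate above 0.4 m/s).
It fails at once if the plate is pressed on the pile or pins with more than 40 N (contact force between plate and pallet above 40 N).
It fails at once if a bystander is moved by more than 25 mm (distance of any of flange, offcut, screwdriver, hammer, glue, trysquare, tape from where it was at the start of the episode above 0.025 m).
It also fails if it takes over 72 s, if anything falls off the work surface, if the arm or the gripper's body presses on something with over 40 N, if the wrist force passes 120 N, or if a joint passes its speed limit or range.

## Robot

A 6-joint arm with a two-finger parallel gripper is mounted at the origin on the work surface. World frame = base frame: x ahead of the robot, y to its left, z up, the work surface at z = 0. Lengths are in m, angles in degrees, forces in N, time in s.
With the tool pointing down it reaches from about 0.3 to 0.75 m from the base axis. Payload 8.5 kg.
Tool frame: the origin (TCP) lies between the finger pads; the fingertips stand env.finger_overhang ahead of it and the grasp point (between the pads) lies 2 mm behind it (env.finger_overhang is the distance from the TCP to the fingertips, in m); z points along the fingers, y is the line along which they close (so a half turn about z gives the same grasp; the last joint's range is limited). The gripper opens to 85 mm and grips with 20 to 120 N. Pads are 22 mm wide; open, the fingers measure 114 mm over their backs; the gripper's body (76 mm by 85 mm) begins 54 mm behind the grasp point. The pads swing forward as they close: fully open they stand 13 mm farther back than shut.
Start: joints at [-77.997, 21.807, 74.336, -0, 83.858, -12.336], TCP at [0.227, -0.501, 0.248] pointing down, gripper open.
Joint ranges: [-178.18, 178.18], [-50.72, 133.34], [12.68, 142.11], [-81.47, 261.47], [9.98, 163.14], [-165.26, 165.26]. Speed limits (degrees/s): [136.94, 136.94, 180, 180, 180, 180].

## Interface

Orientations are given as a 3x3 rotation matrix whose columns are the frame's x, y, z axes.
In Python, from rig import env gives the robot as it stands. The module is installed in compiled form; this text tells all that it offers.
- The arm moves only by the tool jog_arm, never from a script. Its arguments are lists of equal length, an entry for each row: "hand": the finger opening in m, from 0 to 0.0854; "travel": the shift along the world's x, y, z in m, a list of three; "yaw": the turn about the world's z in rad. A call has exactly 5 rows; each row shifts and turns the commanded pose from where the row before left it; what a row does not reach is not made up. A row lasts 1/8 s, in which the tool goes at most 62.5 mm and 10.7 degrees, less where a joint would pass 70% of its speed; a pose out of reach is approached as far as the arm can. A call is refused whole if a number of a shift passes 0.0625 or a number of a turn 0.188, either way. A call with a gripper value outside its range is refused whole. The fingers move at their own pace and stop on an object; "grip_force" is the grip in N (left out, the last holds). Time passes only in rows, so rows that do not move let the fingers close, or fill a call up. It gives the time, the measured TCP pose, the force, the opening and the grip force at its end, in the units of the state.
- env.observe(): the state, without advancing time (a new reading comes with each control period).
- env.get_image(name): name is "side" or "top"; returns the picture (400x640x3 uint8, red, green, blue); there is no depth.
- env.calibration(name): a dict with "fx", "fy", "cx", "cy" (pixels), "position" and "rotation" of the camera in the world. Camera axes: x right, y down, z forward; pixel columns grow to the right and rows downward; lengths in m; the calibration is good to about 2 mm. A picture is of the moment at which its call begins. calibration takes no time and is no camera call.
- env.close_job(): hands the job in; it is judged then, once.
The state is a dict: "time_s": time; "q": joint angles; "qvel": joint speeds; "joint_efforts": joint torques, N m; "position": TCP position; "tool_rot": TCP orientation; "ft_force": force on the tool from outside, world axes, zero at the start; "wrist_torque": the same for the moment, N m; "grip_width": finger opening in m; "gripper_force": force on a finger pad.
Only numpy, scipy, OpenCV 4.12 (cv2) and the standard library are available. Lean on these libraries where they do the work, as an engineer would, in place of code of your own. Each camera call takes 0.05 s, during which the arm holds its last target. There are 200 camera calls.

## Working session

There is one attempt and no reset: what is moved stays moved. The work goes in short steps, Python scripts to look and compute and a tool call to move; the robot and the scene stay as the last step left them, time stands still between calls to the robot, and variables do not carry over. Pictures are saved under pics/ and viewed, at most 10 in all, crops included, and the job is handed in when it is done.

Besides the shell and the picture viewer there is one more tool, called after ">>>" as name(argument=value, ...), one argument or row to a line, values as JSON. jog_arm: Moves the arm, as the interface text tells. Its arguments: {"type":"object","properties":{"hand":{"type":"array"},"travel":{"type":"array"},"yaw":{"type":"array"},"grip_force":{"type":"number"}},"required":["hand","travel","yaw"]}

```bash
mkdir -p pics; python3 - <<'E'
from rig import env
import cv2,numpy as np
for n in("top","side"):
    im=env.get_image(n); cv2.imwrite(f"pics/{n}0.png",im[:,:,::-1]); c=env.calibration(n)
    print(n,c)
s=env.observe(); print(s['time_s'],s['position'],np.round(s['tool_rot'],3),s['grip_width'],s['ft_force'],env.finger_overhang)
E
```

```text
top {'fx': 470.4542512533751, 'fy': 470.4542512533751, 'cx': 318.7959850444386, 'cy': 201.95329001080543, 'position': array([ 0.35764426, -0.00218986,  1.45300482]), 'rotation': array([[-0.01057868, -0.9928263 ,  0.11909675],
       [-0.99993976,  0.01085206,  0.00164713],
       [-0.00292776, -0.11907215, -0.99288129]])}
side {'fx': 506.75724707455424, 'fy': 506.75724707455424, 'cx': 324.3225351340966, 'cy': 201.37804629862023, 'position': array([-0.32449293,  1.09427149,  0.99055189]), 'rotation': array([[-0.78521485, -0.34424922,  0.51471363],
       [-0.61916127,  0.42470943, -0.66050074],
       [ 0.00877313, -0.83732573, -0.54663393]])}
0.1 [ 0.22662619 -0.50087634  0.2477829 ] [[ 0.911  0.412 -0.   ]
 [ 0.412 -0.911  0.001]
 [ 0.    -0.001 -1.   ]] 0.08563300660304901 [-0.07479789 -0.45592164 -0.00299163] 0.017
```

View pics/top0.png

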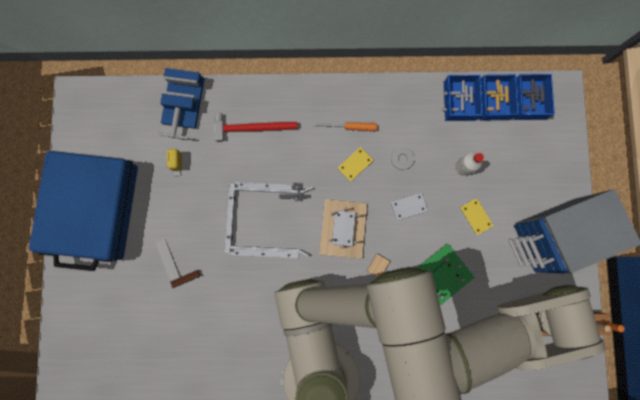

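View pics/side0.png

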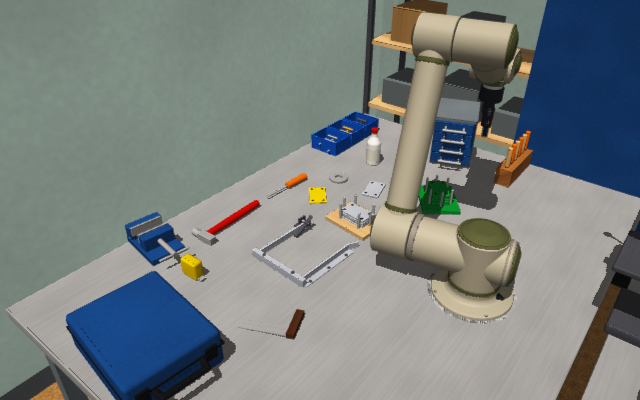

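The top view shows the plywood pallet at (344,229) with its silver pile, and the dock at (232–312, 183–258) with its mouth facing right (world -y). The catch is at (298,193). Plate candidates are silver (409,206), yellow (355,164) and yellow (477,216); the silver one is meant because the yellow ones are excluded. Pallet candidates are plywood (344,229) and green (447,275), which is the look-alike to leave alone. I'll confirm in a crop.

```bash
cat > h.py <<'E'
from rig import env
import cv2,numpy as np
def ray(n,uv):
    c=env.calibration(n); d=c['rotation']@np.array([(uv[0]-c['cx'])/c['fx'],(uv[1]-c['cy'])/c['fy'],1]); return c['position'],d
def onz(n,uv,z):
    p,d=ray(n,uv); return (p+d*(z-p[2])/d[2])[:2]
def proj(n,P):
    c=env.calibration(n); q=c['rotation'].T@(np.array(P)-c['position']); return np.array([c['fx']*q[0]/q[2]+c['cx'],c['fy']*q[1]/q[2]+c['cy']])
def blob(mask,n,near,z):
    """contour containing/nearest 'near' -> min area rect in world at height z"""
    cs,_=cv2.findContours(mask,cv2.RETR_EXTERNAL,cv2.CHAIN_APPROX_NONE)
    cs=[c for c in cs if cv2.contourArea(c)>60]
    c=max(cs,key=lambda c:cv2.pointPolygonTest(c,near,True))
    w=np.array([onz(n,p[0],z) for p in c],np.float32)*1000
    return cv2.minAreaRect(w),c
def roi(mask,x0,x1,y0,y1):
    m=np.zeros_like(mask); m[y0:y1,x0:x1]=mask[y0:y1,x0:x1]; return m
E
python3 - <<'E'
from h import *
im=cv2.imread('pics/top0.png'); hsv=cv2.cvtColor(im,cv2.COLOR_BGR2HSV)
wood=cv2.inRange(hsv,(8,60,90),(25,255,255))
r,c=blob(cv2.morphologyEx(roi(wood,315,375,190,265),cv2.MORPH_CLOSE,np.ones((5,5))),'top',(344,229),.015); print('pallet',r)
for p in [(409,206),(344,229),(450,206),(232,230),(270,253)]: print(p,hsv[p[1],p[0]])
cv2.imwrite('pics/crop0.png',cv2.resize(im[140:290,215:445],None,fx=3.4,fy=3.4,interpolation=cv2.INTER_CUBIC))
for t in (150,165,180,195,210):
    m=((hsv[:,:,2]>t)&(hsv[:,:,1]<40)).astype(np.uint8)*255
    try: print(t,blob(roi(m,385,432,188,224),'top',(409,206),.008)[0])
    except Exception as e: print(t,e)
E
```

```text
pallet ((448.06890869140625, -73.56011962890625), (129.80902099609375, 167.5791015625), 83.64165496826172)
(409, 206) [114   8 169]
(344, 229) [114   8 170]
(450, 206) [ 15   4 142]
(232, 230) [128  12  87]
(270, 253) [108   7 173]
150 ((515.1968383789062, -278.06683349609375), (61.298484802246094, 100.57723236083984), 15.802322387695312)
165 ((514.819091796875, -279.6754150390625), (54.648597717285156, 92.32632446289062), 17.831832885742188)
180 max() iterable argument is empty
195 max() iterable argument is empty
210 max() iterable argument is empty
```

View pics/crop0.png

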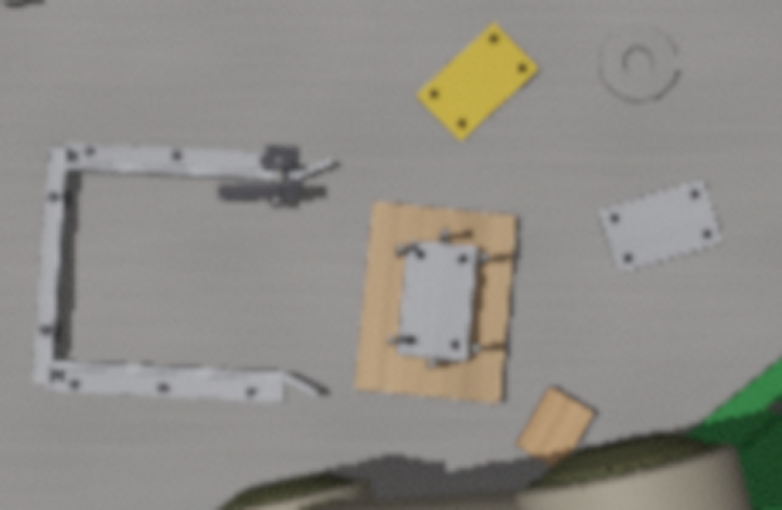

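The crop confirms the silver four-hole plate at full-image (409,206) and the plywood pallet. The offcut is at crop (555,418), below the pallet. Next I'll measure the dock lines.

```bash
python3 - <<'E'
from h import *
im=cv2.imread('pics/top0.png'); g=cv2.cvtColor(im,cv2.COLOR_BGR2GRAY).astype(float)
def line(name,pts,z,axis):
    w=np.array([onz('top',p,z) for p in pts])*1000
    vx,vy,x,y=cv2.fitLine(w.astype(np.float32),cv2.DIST_HUBER,0,.01,.01).ravel()
    print(name,'pt',round(x,1),round(y,1),'ang',round(np.degrees(np.arctan2(vy,vx)),2))
# lower rail: sub-pixel max/min gradients per column
gs=cv2.GaussianBlur(g,(3,3),0)
def edge(col,r0,r1,sgn):
    d=sgn*(gs[r0+1:r1+1,col]-gs[r0-1:r1-1,col])/2; i=d.argmax()
    if 0<i<len(d)-1:
        a,b,c=d[i-1:i+2]; i=i+(a-c)/(2*(a-2*b+c)+1e-9)
    return r0+i
def cols(r0,r1,sgn,c0,c1): return [(c,edge(c,r0,r1,sgn)) for c in range(c0,c1)]
line('low rail top edge(bright start)',cols(241,252,1,240,295),.022,0)
line('low rail outer edge(bright end)',cols(252,264,-1,240,295),.022,0)
line('up rail outer',cols(177,187,1,240,285),.022,0)
line('up rail inner',cols(186,197,-1,240,275),.022,0)
# stop bar edges along rows
def edgec(row,c0,c1,sgn):
    d=sgn*(gs[row,c0+1:c1+1]-gs[row,c0-1:c1-1])/2; return c0+d.argmax()
line('stop inner',[(edgec(r,226,236,-1),r) for r in range(195,240)],.025,1)
print('holes low',[onz('top',(215+x/3.4,140+y/3.4),.022).round(3) for x,y in[(75,383),(163,387),(251,392)]])
print('flare ends',[onz('top',(215+x/3.4,140+y/3.4),.022).round(3) for x,y in[(338,163),(326,391)]])
hsv=cv2.cvtColor(im,cv2.COLOR_BGR2HSV)
m=((hsv[:,:,2]>158)&(hsv[:,:,1]<40)).astype(np.uint8)*255
for z in(.025,.055):print('pile',z,blob(roi(m,325,362,205,250),'top',(344,229),z)[0])
E
```

```text
low rail top edge(bright start) pt 389.5 154.8 ang 87.05
low rail outer edge(bright end) pt 366.1 162.6 ang 86.62
up rail outer pt 589.4 171.4 ang 87.77
up rail inner pt 569.4 189.4 ang 86.3
stop inner pt 486.5 265.7 ang -2.93
holes low [array([0.378, 0.249]), array([0.373, 0.171]), array([0.368, 0.093])]
flare ends [array([0.573, 0.013]), array([0.368, 0.026])]
pile 0.025 ((448.9536437988281, -71.3924331665039), (59.92122268676758, 103.09746551513672), 83.71817016601562)
pile 0.055 ((447.0353698730469, -69.9385757446289), (58.66238784790039, 100.93155670166016), 83.71815490722656)
```

>>> jog_arm(
  hand=[0.03,0.03,0.03,0.03,0.03],
  travel=[
    [0.022,0.06,0],
    [0.022,0.06,0],
    [0.022,0.06,0],
    [0.022,0.06,0],
    [0.025,0.06,0],
  ],
  yaw=[-0.16,-0.16,-0.158,0,0],
)

```text
time_s: 0.72
position: [0.3369, -0.2067, 0.2483]
tool_rot: [[0.999, -0.054, 0.0], [-0.054, -0.999, 0.0], [0.0, -0.0, -1.0]]
ft_force: [0.8, -0.2, 0.9]
grip_width: 0.0301
gripper_force: 0.0
```

>>> jog_arm(
  hand=[0.03,0.03,0.03,0.03,0.03],
  travel=[
    [0,0.044,0],
    [0,0.044,0],
    [0,0.044,0],
    [0,0,-0.05],
    [0,0,-0.05],
  ],
  yaw=[0,0,0,0,0],
)

```text
time_s: 1.35
position: [0.3369, -0.0762, 0.1475]
tool_rot: [[0.999, -0.052, 0.002], [-0.052, -0.999, -0.001], [0.002, 0.001, -1.0]]
ft_force: [0.6, -0.7, 0.0]
grip_width: 0.0303
gripper_force: 0.0
```

>>> jog_arm(
  hand=[0.03,0.03,0.03,0.03,0.03],
  travel=[
    [0,0,-0.05],
    [0,0,-0.05],
    [0,0,-0.02],
    [0,0,0],
    [0.006,0,0],
  ],
  yaw=[0,0,0,0,0],
)

```text
time_s: 1.98
position: [0.3431, -0.0768, 0.029]
tool_rot: [[0.999, -0.053, 0.001], [-0.053, -0.999, -0.0], [0.001, 0.0, -1.0]]
ft_force: [0.6, -0.5, 0.2]
grip_width: 0.0301
gripper_force: 0.0
```

>>> jog_arm(
  hand=[0.03,0.03,0.03,0.03,0.03],
  travel=[
    [0.006,0,0],
    [0.004,0,0],
    [0.004,0,0],
    [0.004,0,0],
    [0.004,0,0],
  ],
  yaw=[0,0,0,0,0],
)

```text
time_s: 2.6
position: [0.3636, -0.0761, 0.0288]
tool_rot: [[0.999, -0.053, -0.003], [-0.053, -0.999, 0.001], [-0.003, -0.001, -1.0]]
ft_force: [-8.8, -2.2, 7.2]
grip_width: 0.0299
gripper_force: 5.8
```

>>> jog_arm(
  hand=[0.03,0.03,0.03,0.03,0.03],
  travel=[
    [-0.006,0,0],
    [-0.006,0,0],
    [0,0,0],
    [0,0,0],
    [0,0,0],
  ],
  yaw=[0,0,0,0,0],
)

```text
time_s: 3.22
position: [0.353, -0.0768, 0.0283]
tool_rot: [[0.999, -0.053, 0.0], [-0.053, -0.999, -0.0], [0.0, 0.0, -1.0]]
ft_force: [-0.0, 0.7, 0.3]
grip_width: 0.0301
gripper_force: 0.0
```

```bash
python3 - <<'E'
from h import *
s=env.observe(); print(s['position'],s['ft_force'])
a=env.get_image('top')[:,:,::-1]; b=env.get_image('side')[:,:,::-1]
cv2.imwrite('pics/t1.png',a);cv2.imwrite('pics/s1.png',b)
A=cv2.resize(a[165:285,285:445],None,fx=3.5,fy=3.5,interpolation=cv2.INTER_CUBIC)[:,:390*2]
u,v=proj('side',(.40,-.07,.03)); u,v=int(u),int(v)
B=cv2.resize(b[v-60:v+60,u-80:u+80],None,fx=4,fy=4,interpolation=cv2.INTER_CUBIC)
cv2.imwrite('pics/s1c.png',B)
hsv=cv2.cvtColor(np.ascontiguousarray(a),cv2.COLOR_BGR2HSV)
wood=cv2.inRange(hsv,(8,60,90),(25,255,255))
print(blob(cv2.morphologyEx(roi(wood,315,375,190,265),cv2.MORPH_CLOSE,np.ones((5,5))),'top',(344,225),.015)[0])
E
```

```text
[ 0.35295608 -0.07676945  0.0283257 ] [-0.01686321  0.65474475  0.27425843]
((461.2823486328125, -70.79766082763672), (130.4060516357422, 167.31065368652344), 84.93353271484375)
```

View pics/s1c.png

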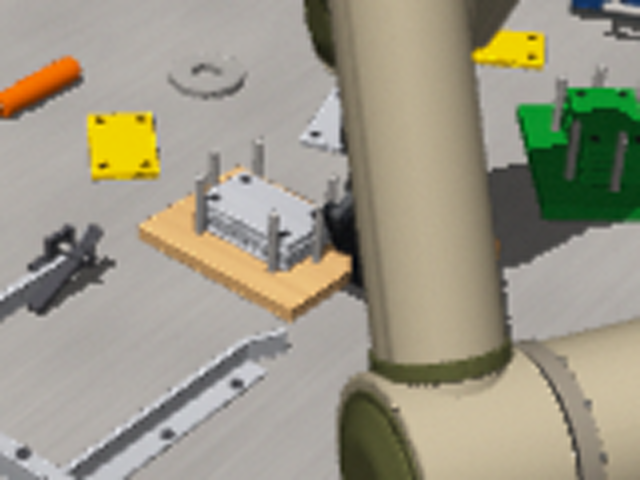

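The side view shows the pallet unmoved by tipping, with pins clear of the gripper body. The top view puts the pallet at (461,-71) mm, 84.9°, so it is now 5 mm off the dock axis and 2° off in heading. Next I go round to the rear edge.

>>> jog_arm(
  hand=[0.04,0.04,0.04,0.04,0.04],
  travel=[
    [-0.005,0,0.05],
    [0,0,0.06],
    [0,-0.035,0],
    [0.05,-0.05,0],
    [0.06,-0.02,0],
  ],
  yaw=[0,0,0,0,0],
)

```text
time_s: 3.95
position: [0.4522, -0.1778, 0.1387]
tool_rot: [[0.998, -0.056, 0.001], [-0.056, -0.998, -0.001], [0.001, 0.001, -1.0]]
ft_force: [-0.7, 0.1, 0.3]
grip_width: 0.0398
gripper_force: 0.0
```

>>> jog_arm(
  hand=[0.04,0.04,0.04,0.04,0.04],
  travel=[
    [0,0,0],
    [0,0,-0.04],
    [0,0,-0.04],
    [0,0,-0.035],
    [0,0,0],
  ],
  yaw=[0,0,0,0,0],
)

```text
time_s: 4.58
position: [0.4497, -0.1746, 0.0219]
tool_rot: [[0.999, -0.053, -0.004], [-0.053, -0.999, 0.003], [-0.005, -0.003, -1.0]]
ft_force: [0.7, 0.6, 1.2]
grip_width: 0.04
gripper_force: 0.0
```

>>> jog_arm(
  hand=[0.04,0.04,0.04,0.04,0.04],
  travel=[
    [0.009,0,0],
    [0,0.007,0],
    [0.0005,0.01,0],
    [0.0005,0.012,0],
    [0.0005,0.012,0],
  ],
  yaw=[0,0,0,0,0],
)

```text
time_s: 5.2
position: [0.4626, -0.1349, 0.0243]
tool_rot: [[0.999, -0.053, 0.003], [-0.053, -0.999, -0.003], [0.003, 0.003, -1.0]]
ft_force: [1.4, -6.4, 2.5]
grip_width: 0.0399
gripper_force: 3.2
```

>>> jog_arm(
  hand=[0.04,0.04,0.04,0.04,0.04],
  travel=[
    [0.0006,0.012,0],
    [0.0006,0.012,0],
    [0.0006,0.012,0],
    [0.0005,0.01,0],
    [0,0,0],
  ],
  yaw=[0,0,0,0,0],
)

```text
time_s: 5.82
position: [0.4757, -0.0962, 0.0276]
tool_rot: [[0.998, -0.054, 0.03], [-0.053, -0.998, -0.018], [0.031, 0.016, -0.999]]
ft_force: [26.8, -32.5, -2.3]
grip_width: 0.0401
gripper_force: 17.3
```

```bash
python3 - <<'E'
from h import *
a=np.ascontiguousarray(env.get_image('top')[:,:,::-1]); cv2.imwrite('pics/t2.png',a)
hsv=cv2.cvtColor(a,cv2.COLOR_BGR2HSV)
wood=cv2.inRange(hsv,(8,60,60),(25,255,255))
r=blob(cv2.morphologyEx(roi(wood,280,375,185,265),cv2.MORPH_CLOSE,np.ones((7,7))),'top',(318,222),.015)[0];print(r)
cv2.imwrite('pics/t2c.png',cv2.resize(a[160:290,215:415],None,fx=4,fy=4,interpolation=cv2.INTER_CUBIC))
E
```

```text
((485.6270751953125, 26.305747985839844), (101.30347442626953, 173.8292694091797), 70.89939880371094)
```

View pics/t2c.png

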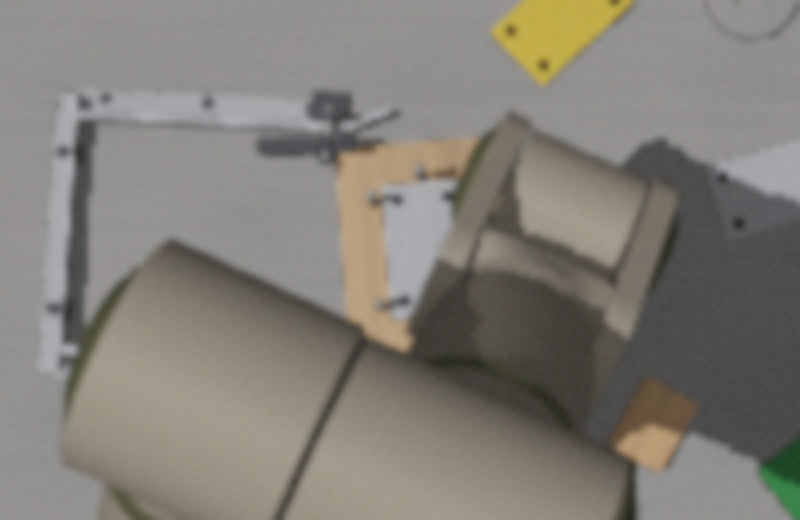

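The pallet turned counter-clockwise to about 93° and its lower front corner is head-on against the lower flare, at roughly (305,245) in full-image pixels under the arm. I back off and push it sideways near its front.

>>> jog_arm(
  hand=[0.04,0.02,0.02,0.02,0.02],
  travel=[
    [0,-0.03,0],
    [-0.01,-0.01,0.055],
    [0,0,0.06],
    [-0.06,0.05,0],
    [-0.06,0.03,0],
  ],
  yaw=[0,0,0,0,0],
)

```text
time_s: 6.5
position: [0.3488, -0.0591, 0.1389]
tool_rot: [[0.999, -0.052, 0.002], [-0.052, -0.999, -0.001], [0.002, 0.001, -1.0]]
ft_force: [-0.6, 0.0, -0.4]
grip_width: 0.0197
gripper_force: 0.0
```

```bash
python3 - <<'E'
from h import *
a=np.ascontiguousarray(env.get_image('top')[:,:,::-1]); cv2.imwrite('pics/t3.png',a)
s=env.observe(); print(s['position'],s['ft_force'])
hsv=cv2.cvtColor(a,cv2.COLOR_BGR2HSV)
wood=cv2.inRange(hsv,(8,60,60),(25,255,255))
r=blob(cv2.morphologyEx(roi(wood,280,375,185,265),cv2.MORPH_CLOSE,np.ones((7,7))),'top',(318,222),.015)[0];print(r)
cv2.imwrite('pics/t3c.png',cv2.resize(a[160:290,215:415],None,fx=4,fy=4,interpolation=cv2.INTER_CUBIC))
E
```

```text
[ 0.33979563 -0.05389548  0.13692982] [-6.55815712  5.4658516  -3.14425553]
((466.8379821777344, -8.413604736328125), (171.1073455810547, 130.01914978027344), 3.938511610031128)
```

View pics/t3c.png

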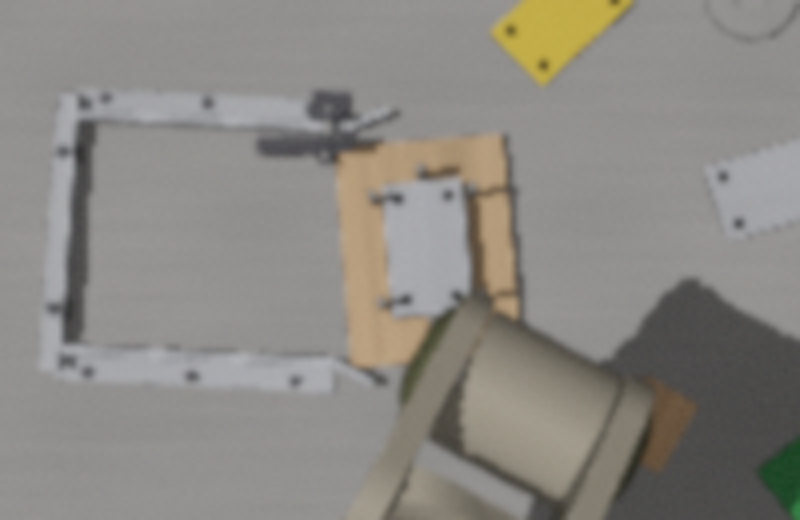

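The pallet is now at (467,-8) mm, 93.9°: only 2 mm off axis but turned about 7°. A short side push near its front end will turn it clockwise.

>>> jog_arm(
  hand=[0,0,0,0,0],
  travel=[
    [0.008,0.057,-0.02],
    [0,0,-0.045],
    [0,0,-0.045],
    [0,0,-0.003],
    [0.008,0,0],
  ],
  yaw=[0,0,0,0,0],
)

```text
time_s: 7.18
position: [0.3664, -0.0036, 0.0263]
tool_rot: [[0.999, -0.053, 0.0], [-0.053, -0.999, -0.0], [0.0, 0.0, -1.0]]
ft_force: [-0.1, -0.9, -0.1]
grip_width: -0.0002
gripper_force: 0.0
```

>>> jog_arm(
  hand=[0,0,0,0,0],
  travel=[
    [0.006,0,0],
    [0.006,0,0],
    [0.005,0,0],
    [0.004,0,0],
    [0,0,0],
  ],
  yaw=[0,0,0,0,0],
)

```text
time_s: 7.8
position: [0.3816, -0.0023, 0.0257]
tool_rot: [[0.999, -0.052, -0.013], [-0.052, -0.999, 0.003], [-0.013, -0.002, -1.0]]
ft_force: [-21.3, -3.1, 8.9]
grip_width: 0.0004
gripper_force: 11.1
```

>>> jog_arm(
  hand=[0,0,0.04,0.04,0.04],
  travel=[
    [-0.02,0,0],
    [0,0,0.06],
    [0,-0.01,0.06],
    [0,-0.06,0],
    [0,-0.06,0],
  ],
  yaw=[0,0,0,0,0],
)

```text
time_s: 8.43
position: [0.3678, -0.1354, 0.1478]
tool_rot: [[0.999, -0.052, 0.005], [-0.052, -0.999, -0.004], [0.005, 0.003, -1.0]]
ft_force: [1.7, -0.7, 0.4]
grip_width: 0.0401
gripper_force: 0.0
```

```bash
cat > p.py <<'E'
from h import *
a=np.ascontiguousarray(env.get_image('top')[:,:,::-1]); cv2.imwrite('pics/tp.png',a)
s=env.observe(); print(s['time_s'],s['position'].round(4),s['ft_force'].round(1))
hsv=cv2.cvtColor(a,cv2.COLOR_BGR2HSV)
wood=cv2.inRange(hsv,(8,60,60),(25,255,255))
r=blob(cv2.morphologyEx(roi(wood,230,375,185,270),cv2.MORPH_CLOSE,np.ones((7,7))),'top',(318,218),.015)[0];print(r)
h=r[2] if r[1][0]<r[1][1] else r[2]+90
c=np.array(r[0]); U=np.array([.0523,.9986]);V=np.array([-.9986,.0523])
print('dock x,y',c@U-226,c@V+469,'head',h-87,'rear',c-65*np.array([np.cos(np.radians(h)),np.sin(np.radians(h))]))
E
python3 p.py
```

```text
8.475 [ 0.3686 -0.1422  0.1477] [ 4.3 -6.3  0.5]
((479.40985107421875, -8.23211669921875), (169.8499755859375, 130.7625274658203), 3.6030919551849365)
dock x,y -209.1474565246582 -10.169216986084052 head 6.6030919551849365 rear [483.49473563 -73.1036337 ]
```

The sideways push only translated the pallet (now -10 mm off axis, 6.6° turned). I'll push its rear end back from the far side, which corrects both.

>>> jog_arm(
  hand=[0,0,0,0,0],
  travel=[
    [0.057,0,0],
    [0.057,0.022,0],
    [0.057,0.035,0],
    [0.055,0.035,0],
    [0,0,-0.02],
  ],
  yaw=[0,0,0,0,0],
)

```text
time_s: 9.1
position: [0.5908, -0.0432, 0.1275]
tool_rot: [[0.999, -0.05, 0.007], [-0.05, -0.999, -0.001], [0.007, 0.001, -1.0]]
ft_force: [-0.1, -1.1, -0.7]
grip_width: 0.0002
gripper_force: 0.0
```

>>> jog_arm(
  hand=[0,0,0,0,0],
  travel=[
    [0,0,-0.03],
    [0,0,-0.04],
    [0,0,-0.033],
    [0,0,0],
    [-0.004,0,0],
  ],
  yaw=[0,0,0,0,0],
)

```text
time_s: 9.72
position: [0.5842, -0.0456, 0.0244]
tool_rot: [[0.999, -0.053, 0.003], [-0.053, -0.999, -0.001], [0.003, 0.001, -1.0]]
ft_force: [0.2, 0.2, -0.1]
grip_width: 0.0001
gripper_force: 0.0
```

Now shift to the rear corner a little and push toward -x.

>>> jog_arm(
  hand=[0,0,0,0,0],
  travel=[
    [0,-0.005,0],
    [-0.006,0,0],
    [-0.005,0,0],
    [-0.005,0,0],
    [-0.004,0,0],
  ],
  yaw=[0,0,0,0,0],
)

```text
time_s: 10.35
position: [0.5645, -0.0511, 0.0233]
tool_rot: [[0.999, -0.053, 0.005], [-0.053, -0.999, -0.002], [0.005, 0.001, -1.0]]
ft_force: [9.7, -4.5, 0.7]
grip_width: 0.0
gripper_force: 5.2
```

```bash
python3 p.py
```

```text
10.4 [ 0.5645 -0.0513  0.0234] [ 6.2 -2.3  0.6]
((511.0588073730469, 55.37367630004883), (17.485538482666016, 78.34323120117188), 83.92967224121094)
dock x,y -143.9754712211609 -38.44728177223209 head -3.0703277587890625 rear [504.18511515  -9.26185847]
```

>>> jog_arm(
  hand=[0,0,0.04,0.04,0.04],
  travel=[
    [0.02,0,0],
    [0,0,0.06],
    [0,-0.02,0.05],
    [0,-0.06,0],
    [-0.03,-0.06,0],
  ],
  yaw=[0,0,0,0,0],
)

```text
time_s: 11.02
position: [0.5552, -0.1878, 0.1329]
tool_rot: [[0.999, -0.052, 0.001], [-0.052, -0.999, -0.001], [0.002, 0.001, -1.0]]
ft_force: [0.9, -0.2, -0.5]
grip_width: 0.0401
gripper_force: 0.0
```

```bash
python3 p.py
```

```text
11.075 [ 0.5517 -0.1938  0.1324] [ 0.3 -6.2  0. ]
((468.9457092285156, -5.331672668457031), (168.0052947998047, 129.77151489257812), 1.297520399093628)
dock x,y -206.79834773406984 0.4319682838440144 head 4.297520399093628 rear [470.41757362 -70.31500603]
```

>>> jog_arm(
  hand=[0.06,0.06,0.06,0.06,0.06],
  travel=[
    [-0.053,0.035,0],
    [-0.052,0.032,0],
    [0,0,-0.05],
    [0,0,-0.05],
    [0,0,-0.012],
  ],
  yaw=[0,0,0,0,0],
)

```text
time_s: 11.7
position: [0.4496, -0.1191, 0.0187]
tool_rot: [[0.999, -0.053, -0.004], [-0.053, -0.999, 0.002], [-0.004, -0.002, -1.0]]
ft_force: [0.9, -0.4, 1.1]
grip_width: 0.0603
gripper_force: 0.0
```

>>> jog_arm(
  hand=[0.06,0.06,0.06,0.06,0.06],
  travel=[
    [0,0.008,0],
    [0,0.008,0],
    [0,0.008,0],
    [0,0.006,0],
    [0,0.004,0],
  ],
  yaw=[0,0,0,0,0],
)

```text
time_s: 12.32
position: [0.4519, -0.0862, 0.0218]
tool_rot: [[0.999, -0.052, 0.003], [-0.052, -0.999, -0.003], [0.003, 0.002, -1.0]]
ft_force: [-1.1, -7.0, 2.7]
grip_width: 0.06
gripper_force: 3.5
```

>>> jog_arm(
  hand=[0.06,0.06,0.06,0.06,0.06],
  travel=[
    [0,0.006,-0.001],
    [0,0.006,0],
    [0,0,0],
    [0,0,0],
    [0,0,0],
  ],
  yaw=[0,0,0,0,0],
)

```text
time_s: 12.95
position: [0.4518, -0.074, 0.0204]
tool_rot: [[0.999, -0.053, 0.002], [-0.053, -0.999, -0.001], [0.003, 0.001, -1.0]]
ft_force: [0.7, -2.1, 9.2]
grip_width: 0.0603
gripper_force: 5.1
```

```bash
python3 p.py; python3 - <<'E'
import cv2
a=cv2.imread('pics/tp.png');cv2.imwrite('pics/t4c.png',cv2.resize(a[160:290,215:415],None,fx=4,fy=4,interpolation=cv2.INTER_CUBIC))
E
```

```text
13.0 [ 0.4517 -0.074   0.0204] [-0.1 -2.7  8.8]
((490.0235595703125, 44.68170166015625), (116.1087646484375, 184.3247528076172), 65.76593017578125)
dock x,y -155.75262055664064 -18.0006735900879 head -21.23406982421875 rear [463.34331274 -14.59025148]
```

View pics/t4c.png

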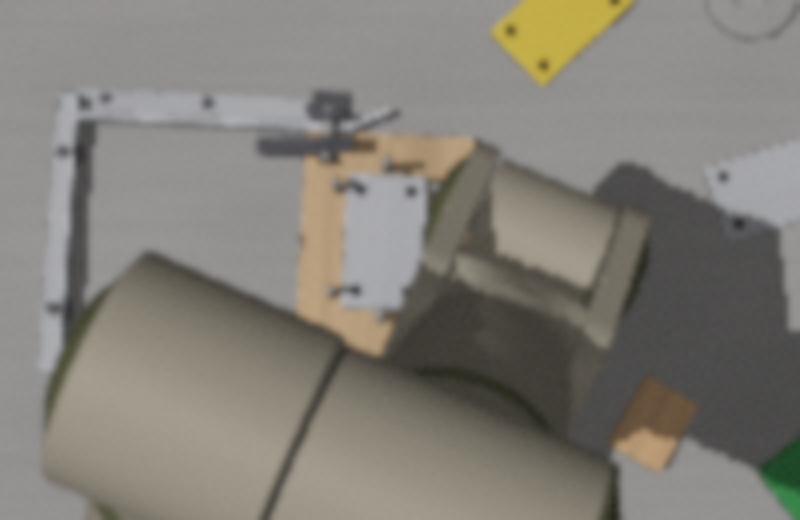

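The picture shows the pallet square (front edge from crop (303,160) to (298,315)), between the rails and starting under the catch. I keep pushing.

>>> jog_arm(
  hand=[0.06,0.06,0.06,0.06,0.06],
  travel=[
    [0.001,0.01,0.001],
    [0.0015,0.012,0],
    [0.002,0.014,0],
    [0.002,0.014,0],
    [0.002,0.014,0],
  ],
  yaw=[0,0,0,0,0],
)

```text
time_s: 13.62
position: [0.4575, -0.01, 0.0205]
tool_rot: [[0.999, -0.051, -0.005], [-0.051, -0.999, -0.001], [-0.005, 0.002, -1.0]]
ft_force: [-9.3, -11.8, 4.9]
grip_width: 0.0603
gripper_force: 8.3
```

>>> jog_arm(
  hand=[0.06,0.06,0.06,0.06,0.06],
  travel=[
    [0.001,0.014,0],
    [0.001,0.014,0],
    [0.001,0.014,0],
    [0.001,0.012,0],
    [0.001,0.01,0],
  ],
  yaw=[0,0,0,0,0],
)

```text
time_s: 14.25
position: [0.4615, 0.0537, 0.0205]
tool_rot: [[0.999, -0.05, -0.007], [-0.05, -0.999, -0.002], [-0.007, 0.003, -1.0]]
ft_force: [-12.6, -17.7, 11.0]
grip_width: 0.0599
gripper_force: 11.9
```

>>> jog_arm(
  hand=[0.06,0.06,0.06,0.06,0.06],
  travel=[
    [0,0.01,0],
    [0,0.01,0],
    [0.0005,0.01,0],
    [0.0005,0.006,0],
    [0,0.003,0],
  ],
  yaw=[0,0,0,0,0],
)

```text
time_s: 14.88
position: [0.4636, 0.0928, 0.0205]
tool_rot: [[0.999, -0.052, -0.004], [-0.052, -0.999, -0.002], [-0.004, 0.002, -1.0]]
ft_force: [-6.6, -11.0, 5.8]
grip_width: 0.0599
gripper_force: 8.2
```

```bash
python3 - <<'E'
from h import *
b=env.get_image('side')[:,:,::-1]
u,v=proj('side',(.47,.15,.03)).astype(int); print(u,v)
cv2.imwrite('pics/s5c.png',cv2.resize(b[v-60:v+60,u-80:u+80],None,fx=4,fy=4,interpolation=cv2.INTER_CUBIC))
E
```

```text
308 243
```

View pics/s5c.png

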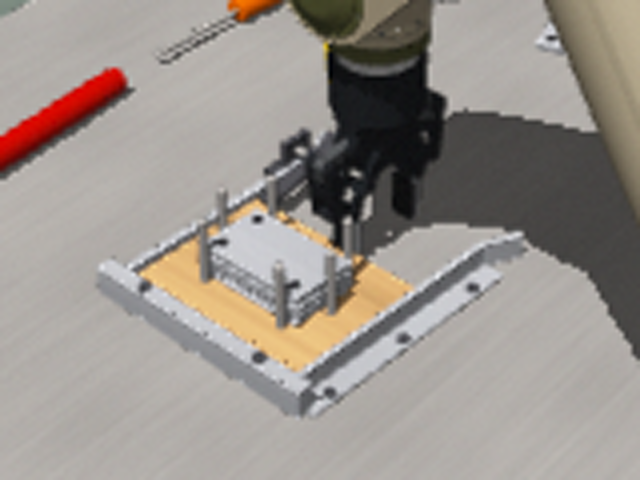

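The side view shows the pallet nearly at the stop bar, with the fingers at its rear edge and clear of the catch. I push on gently until the force rises.

>>> jog_arm(
  hand=[0.06,0.06,0.06,0.06,0.06],
  travel=[
    [0,0.004,0],
    [0,0.004,0],
    [0,0.003,0],
    [0,0.002,0],
    [0,0,0],
  ],
  yaw=[0,0,0,0,0],
)

```text
time_s: 15.55
position: [0.4642, 0.1006, 0.0207]
tool_rot: [[0.999, -0.049, -0.005], [-0.049, -0.999, -0.01], [-0.004, 0.01, -1.0]]
ft_force: [-8.6, -53.2, 9.7]
grip_width: 0.0598
gripper_force: 28.8
```

>>> jog_arm(
  hand=[0.06,0.06,0.06,0.06,0.06],
  travel=[
    [0,-0.02,0],
    [0,-0.01,0],
    [0,0,0.06],
    [0,0,0.06],
    [0,-0.06,0],
  ],
  yaw=[0,0,0,0,0],
)

```text
time_s: 16.18
position: [0.4671, 0.018, 0.1443]
tool_rot: [[0.999, -0.047, 0.009], [-0.047, -0.999, -0.001], [0.009, 0.0, -1.0]]
ft_force: [2.0, -0.8, -0.5]
grip_width: 0.0599
gripper_force: 0.0
```

>>> jog_arm(
  hand=[0.085,0.085,0.085,0.085,0.085],
  travel=[
    [0,-0.06,0.02],
    [0,-0.06,0],
    [0,-0.03,0],
    [0,0,0],
    [0,0,0],
  ],
  yaw=[-0.17,-0.17,-0.17,-0.17,-0.17],
)

```text
time_s: 16.8
position: [0.4654, -0.1329, 0.16]
tool_rot: [[0.614, -0.789, -0.0], [-0.789, -0.614, 0.001], [-0.001, -0.0, -1.0]]
ft_force: [0.9, -0.2, 0.2]
grip_width: 0.0852
gripper_force: 0.0
```

```bash
sed -i 's/(318,218)/(260,218)/' p.py; python3 p.py; python3 - <<'E'
from h import *
im=cv2.imread('pics/tp.png'); hsv=cv2.cvtColor(im,cv2.COLOR_BGR2HSV)
print(env.observe()['q'])
for t in (152,156,160):
    m=((hsv[:,:,2]>t)&(hsv[:,:,1]<40)).astype(np.uint8)*255
    print('plate',blob(roi(m,385,432,188,224),'top',(409,206),.008)[0])
    r,c=blob(roi(m,240,285,200,242),'top',(258,220),.035); print('pile',r)
b=env.get_image('side')[:,:,::-1]
A=cv2.resize(im[165:270,215:435],None,fx=3.5,fy=3.5,interpolation=cv2.INTER_CUBIC)
u,v=proj('side',(.5,.12,.03)).astype(int)
B=cv2.resize(b[v-25:v+25,u-110:u+110],None,fx=3.5,fy=3.5,interpolation=cv2.INTER_CUBIC)
cv2.imwrite('pics/c6.png',np.vstack([A,B]))
E
```

```text
16.85 [ 0.4654 -0.1327  0.16  ] [-0.4  0.7  0.9]
((483.16717529296875, 197.88613891601562), (131.40176391601562, 168.3472442626953), 86.6565933227539)
dock x,y -3.121258410644515 -3.141296182250983 head -0.34340667724609375 rear [479.37635296 132.9967741 ]
[-2.99831047e+01  2.04557496e+01  9.27297034e+01  3.53574556e-02
  6.68555066e+01  1.12455597e+02]
plate ((489.4132080078125, -220.3856201171875), (33.907081604003906, 52.564476013183594), 88.43427276611328)
pile ((482.9952697753906, 200.9523162841797), (60.04280090332031, 101.2212142944336), 87.92549896240234)
plate ((486.27264404296875, -213.2786865234375), (38.304134368896484, 36.186485290527344), 62.55899429321289)
pile ((484.3434753417969, 201.12783813476562), (58.740264892578125, 99.6333236694336), 86.85562133789062)Traceback (most recent call last):
  File "<stdin>", line 6, in <module>
  File "h.py", line 13, in blob
    c=max(cs,key=lambda c:cv2.pointPolygonTest(c,near,True))
ValueError: max() iterable argument is empty
```

```bash
cat > q.py <<'E'
from h import *
def rect4(im,x0,x1,y0,y1,thr,near,z,satmax=45):
    k=4; s=cv2.resize(im[y0:y1,x0:x1],None,fx=k,fy=k,interpolation=cv2.INTER_CUBIC); h=cv2.cvtColor(s,cv2.COLOR_BGR2HSV)
    m=((h[:,:,2]>thr)&(h[:,:,1]<satmax)).astype(np.uint8)*255
    m=cv2.morphologyEx(m,cv2.MORPH_OPEN,np.ones((13,13)))
    cs,_=cv2.findContours(m,cv2.RETR_EXTERNAL,cv2.CHAIN_APPROX_NONE); c=max(cs,key=cv2.contourArea)
    w=np.array([onz('top',((p[0][0]+.5)/k-.5+x0,(p[0][1]+.5)/k-.5+y0),z) for p in c],np.float32)*1000
    return cv2.minAreaRect(w)
E
python3 - <<'E'
from q import *
im=cv2.imread('pics/top0.png')
for t in(152,155,158): print('plate',rect4(im,388,430,190,222,t,0,.008))
im=cv2.imread('pics/tp.png')
for t in(120,140,150): print('pile z.03',rect4(im,240,280,200,242,t,0,.03))
E
```

```text
plate ((515.7520751953125, -278.4417724609375), (60.789756774902344, 99.8490219116211), 16.50790786743164)
plate ((515.8688354492188, -278.61328125), (59.288330078125, 97.84892272949219), 16.036710739135742)
plate ((515.7894897460938, -278.5089111328125), (57.72206497192383, 96.12664031982422), 16.037595748901367)
pile z.03 ((483.5281677246094, 199.9530792236328), (63.84491729736328, 104.48512268066406), 87.0718994140625)
pile z.03 ((484.3586730957031, 201.35400390625), (62.10483169555664, 102.0430679321289), 89.38520050048828)
pile z.03 ((485.114990234375, 201.7284698486328), (61.33377456665039, 100.53343200683594), 89.37355041503906)
```

>>> jog_arm(
  hand=[0.075,0.075,0.075,0.075,0.075],
  travel=[
    [0.017,-0.05,0],
    [0.017,-0.05,0],
    [0.0165,-0.046,-0.03],
    [0,0,-0.05],
    [0,0,-0.04],
  ],
  yaw=[-0.16,-0.16,-0.06,0,0],
)

```text
time_s: 17.48
position: [0.5158, -0.2787, 0.0381]
tool_rot: [[0.286, -0.958, -0.001], [-0.958, -0.286, 0.001], [-0.002, 0.001, -1.0]]
ft_force: [0.4, 0.4, -0.8]
grip_width: 0.0751
gripper_force: 0.0
```

>>> jog_arm(
  hand=[0.07,0.07,0.07,0.07,0.07],
  travel=[
    [0,0,0],
    [0,0,-0.01],
    [0,0,-0.006],
    [0,0,-0.004],
    [0,0,0],
  ],
  yaw=[0,0,0,0,0],
)

```text
time_s: 18.1
position: [0.5161, -0.2792, 0.0203]
tool_rot: [[0.284, -0.959, 0.0], [-0.959, -0.284, -0.0], [0.0, -0.0, -1.0]]
ft_force: [1.0, -0.2, -0.1]
grip_width: 0.0701
gripper_force: 0.0
```

>>> jog_arm(
  hand=[0.066,0.066,0.066,0.066,0.066],
  travel=[
    [0,0,-0.002],
    [0,0,-0.002],
    [0,0,-0.002],
    [0,0,0],
    [0,0,0],
  ],
  yaw=[0,0,0,0,0],
)

```text
time_s: 18.73
position: [0.516, -0.2792, 0.0141]
tool_rot: [[0.284, -0.959, 0.0], [-0.959, -0.284, 0.0], [-0.0, -0.0, -1.0]]
ft_force: [-0.4, 0.3, -0.3]
grip_width: 0.0656
gripper_force: 0.0
```

>>> jog_arm(
  hand=[0.06,0.05,0.05,0.05,0.05],
  travel=[
    [0,0,0],
    [0,0,0],
    [0,0,0],
    [0,0,0],
    [0,0,0],
  ],
  yaw=[0,0,0,0,0],
  grip_force=40,
)

```text
time_s: 19.35
position: [0.516, -0.2793, 0.0146]
tool_rot: [[0.284, -0.959, 0.0], [-0.959, -0.284, -0.0], [0.0, -0.0, -1.0]]
ft_force: [-1.4, 0.6, 4.8]
grip_width: 0.0586
gripper_force: 43.3
```

>>> jog_arm(
  hand=[0.05,0.05,0.05,0.05,0.05],
  travel=[
    [0,0,0.005],
    [0,0,0.015],
    [0,0,0.04],
    [0,0,0.05],
    [0,0,0.03],
  ],
  yaw=[0,0,0,0,0],
)

```text
time_s: 19.98
position: [0.5164, -0.2794, 0.1576]
tool_rot: [[0.284, -0.959, 0.003], [-0.959, -0.284, -0.002], [0.003, -0.002, -1.0]]
ft_force: [-0.4, 0.2, -1.3]
grip_width: 0.0583
gripper_force: 43.6
```

>>> jog_arm(
  hand=[0.05,0.05,0.05,0.05,0.05],
  travel=[
    [-0.004,0.05,0],
    [-0.004,0.06,0],
    [-0.004,0.06,0],
    [-0.004,0.06,0],
    [-0.004,0.06,0],
  ],
  yaw=[0.15,0.15,0.16,0.16,0.16],
)

```text
time_s: 20.6
position: [0.4957, 0.0127, 0.1551]
tool_rot: [[0.878, -0.478, 0.001], [-0.478, -0.878, -0.0], [0.001, -0.001, -1.0]]
ft_force: [1.4, 0.7, -0.5]
grip_width: 0.0584
gripper_force: 43.5
```

>>> jog_arm(
  hand=[0.05,0.05,0.05,0.05,0.05],
  travel=[
    [-0.004,0.06,0],
    [-0.004,0.06,0],
    [-0.004,0.04,0],
    [-0.001,0.028,0],
    [0,0,0],
  ],
  yaw=[0.16,0.16,0.13,0,0],
)

```text
time_s: 21.22
position: [0.4827, 0.2004, 0.1548]
tool_rot: [[0.999, -0.05, 0.001], [-0.05, -0.999, 0.0], [0.001, -0.0, -1.0]]
ft_force: [-0.6, -0.8, -0.9]
grip_width: 0.0583
gripper_force: 43.6
```

```bash
python3 - <<'E'
from h import *
s=env.observe(); print(s['position'],s['tool_rot'].round(3),s['ft_force'])
a=np.ascontiguousarray(env.get_image('top')[:,:,::-1]);b=np.ascontiguousarray(env.get_image('side')[:,:,::-1])
cv2.imwrite('pics/t7.png',a);cv2.imwrite('pics/s7.png',b)
u,v=proj('side',(.5,.17,.06)).astype(int)
print(u,v)
B=cv2.resize(b[v-55:v+55,u-80:u+80],None,fx=3.5,fy=3.5,interpolation=cv2.INTER_CUBIC)
A=cv2.resize(a[165:245,225:310],None,fx=2.8,fy=2.8,interpolation=cv2.INTER_CUBIC)
im=np.zeros((385,800,3),np.uint8); im[:385,:560]=B; im[:224,560:798]=A
cv2.imwrite('pics/c7.png',im)
E
```

```text
[0.4826794  0.20035052 0.15482211] [[ 0.999 -0.05   0.001]
 [-0.05  -0.999  0.   ]
 [ 0.001 -0.    -1.   ]] [-0.58727507 -0.8307882  -0.88987347]
296 235
```

View pics/c7.png

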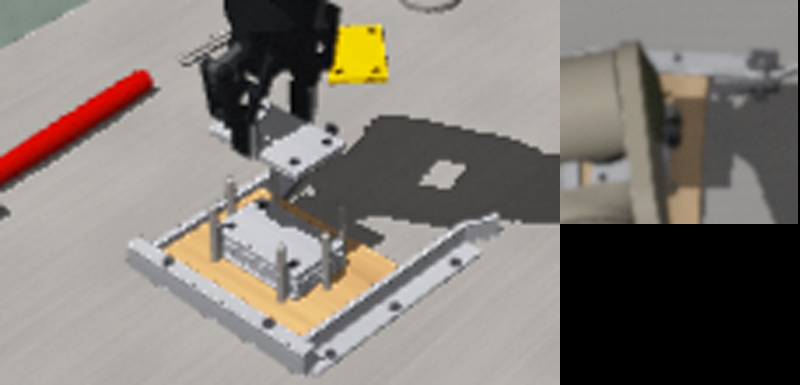

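```bash
python3 - <<'E'
from h import *
u,v=296,235
a=np.radians(87); U=np.array([np.cos(a),np.sin(a)]);V=np.array([-U[1],U[0]])
c=np.array([.4834,.199])
f=lambda p:(((p-np.array([u-80,v-55]))+.5)*3.5-.5).round(0)
for x,y in[(37,40),(37,-40),(-37,40),(-37,-40),(0,57),(0,-57)]:
    P=c+(x*U+y*V)/1000; print('pin',x,y,f(proj('side',(*P,.074))))
c=np.array([.4827,.2004])
for x,y in[(30,50),(30,-50),(-30,50),(-30,-50)]:
    P=c+(x*U+y*V)/1000; print('plate',x,y,f(proj('side',(*P,.148))),f(proj('side',(*P,.140))))
cs=np.array([.4834,.199])
for z in(.04,.05):
  for x,y in[(30,50),(30,-50),(-30,50),(-30,-50)]:
    P=cs+(x*U+y*V)/1000; print('pile',z,x,y,f(proj('side',(*P,z))))
# bright masks: enlarge without gaps to read corners
b=cv2.imread('pics/s7.png'); B=cv2.resize(b[180:290,216:376],None,fx=3.5,fy=3.5,interpolation=cv2.INTER_CUBIC)
h=cv2.cvtColor(B,cv2.COLOR_BGR2HSV)
m=((h[:,:,2]>165)&(h[:,:,1]<40)).astype(np.uint8)*255
n,l,st,ce=cv2.connectedComponentsWithStats(m)
for i in range(1,n):
    if st[i,4]>500:
        cc=cv2.findContours((l==i).astype(np.uint8),0,1)[0][0]
        print(st[i],ce[i].round(),cv2.approxPolyDP(cc,4,True)[:,0].tolist())
E
```

```text
pin 37 40 [280. 244.]
pin 37 -40 [213. 205.]
pin -37 40 [341. 204.]
pin -37 -40 [273. 167.]
pin 0 57 [326. 232.]
pin 0 -57 [230. 178.]
plate 30 50 [293. 174.] [293. 182.]
plate 30 -50 [206. 126.] [206. 134.]
plate -30 50 [343. 142.] [343. 150.]
plate -30 -50 [257.  97.] [257. 104.]
pile 0.04 30 50 [296. 277.]
pile 0.04 30 -50 [212. 228.]
pile 0.04 -30 50 [344. 244.]
pile 0.04 -30 -50 [261. 197.]
pile 0.05 30 50 [296. 268.]
pile 0.05 30 -50 [211. 219.]
pile 0.05 -30 50 [344. 235.]
pile 0.05 -30 -50 [260. 188.]
[    0     0   560   385 99471] [208. 236.] [[0, 49], [0, 153], [134, 68], [147, 68], [162, 88], [108, 130], [0, 194], [0, 202], [11, 210], [11, 216], [0, 221], [0, 384], [559, 384], [559, 225], [503, 221], [505, 230], [499, 237], [463, 243], [317, 353], [321, 356], [333, 348], [342, 354], [398, 313], [388, 310], [391, 301], [404, 308], [455, 271], [448, 263], [451, 257], [465, 264], [482, 252], [478, 260], [318, 378], [291, 375], [253, 343], [242, 343], [214, 318], [204, 319], [166, 287], [155, 288], [123, 261], [127, 248], [162, 267], [166, 254], [156, 246], [222, 205], [225, 
[... 539 characters left out ...]
325, 73], [316, 124], [274, 140]]
[421 162  43  26 664] [443. 174.] [[463, 166], [438, 162], [421, 183], [448, 187]]
[ 223  202   99   75 3482] [271. 239.] [[223, 222], [237, 225], [223, 230], [230, 239], [226, 245], [250, 244], [242, 254], [260, 255], [265, 261], [259, 268], [270, 262], [271, 269], [276, 251], [284, 245], [287, 260], [301, 262], [291, 270], [293, 276], [321, 256], [316, 238], [281, 228], [253, 202]]
[ 167  218  314  138 5310] [329. 275.] [[480, 222], [467, 221], [448, 231], [389, 218], [359, 221], [386, 234], [374, 249], [394, 258], [398, 266], [304, 336], [277, 323], [272, 329], [262, 328], [267, 316], [176, 260], [167, 269], [303, 355], [312, 346], [306, 340], [456, 230]]
```

The picture shows the plate flat in the fingers above the pile. In the crop, pin tops at (282,243), (326,234) and (230,178) match the prediction to within about 1 px. Plate corners at (295,175) and (345,140) match too, so the shift needed is about +1, -1.5 mm. The pile top looks to be near 40 mm.

>>> jog_arm(
  hand=[0.05,0.05,0.05,0.05,0.05],
  travel=[
    [0.001,-0.0015,-0.03],
    [0,0,-0.025],
    [0,0,0],
    [0,0,-0.005],
    [0,0,-0.005],
  ],
  yaw=[0,0,0,0,0],
)

```text
time_s: 21.95
position: [0.4845, 0.1972, 0.0898]
tool_rot: [[0.999, -0.054, 0.002], [-0.054, -0.999, 0.0], [0.002, -0.0, -1.0]]
ft_force: [0.3, 1.2, -0.7]
grip_width: 0.0583
gripper_force: 43.6
```

>>> jog_arm(
  hand=[0.05,0.05,0.05,0.05,0.05],
  travel=[
    [0,0,-0.003],
    [0,0,-0.003],
    [0,0,-0.003],
    [0,0,-0.003],
    [0,0,0],
  ],
  yaw=[0,0,0,0,0],
)

```text
time_s: 22.58
position: [0.4839, 0.1973, 0.0769]
tool_rot: [[0.999, -0.053, -0.0], [-0.053, -0.999, -0.0], [-0.0, 0.0, -1.0]]
ft_force: [-0.0, 0.6, -1.1]
grip_width: 0.0583
gripper_force: 43.6
```

>>> jog_arm(
  hand=[0.05,0.05,0.05,0.05,0.05],
  travel=[
    [0,0.001,-0.004],
    [0,0,-0.004],
    [0,0,-0.003],
    [0,0,-0.002],
    [0,0,0],
  ],
  yaw=[0,0,0,0,0],
)

```text
time_s: 23.2
position: [0.484, 0.1983, 0.064]
tool_rot: [[0.999, -0.053, -0.0], [-0.053, -0.999, -0.0], [-0.0, 0.0, -1.0]]
ft_force: [0.5, -0.5, -1.4]
grip_width: 0.0587
gripper_force: 43.6
```

>>> jog_arm(
  hand=[0.05,0.05,0.05,0.05,0.05],
  travel=[
    [0,0,-0.0015],
    [0,0,-0.0015],
    [0,0,-0.001],
    [0,0,-0.001],
    [0,0,0],
  ],
  yaw=[0,0,0,0,0],
)

```text
time_s: 23.82
position: [0.484, 0.1983, 0.059]
tool_rot: [[0.999, -0.053, -0.0], [-0.053, -0.999, -0.0], [-0.0, 0.0, -1.0]]
ft_force: [0.7, -0.1, 0.6]
grip_width: 0.0585
gripper_force: 43.6
```

>>> jog_arm(
  hand=[0.05,0.05,0.05,0.05,0.05],
  travel=[
    [0,0,-0.001],
    [0,0,0],
    [0,0,-0.001],
    [0,0,0],
    [0,0,0],
  ],
  yaw=[0,0,0,0,0],
)

```text
time_s: 24.45
position: [0.484, 0.1983, 0.0571]
tool_rot: [[0.999, -0.053, -0.0], [-0.053, -0.999, -0.0], [-0.0, 0.0, -1.0]]
ft_force: [-0.4, -0.2, -0.9]
grip_width: 0.0585
gripper_force: 43.6
```

>>> jog_arm(
  hand=[0.05,0.05,0.05,0.05,0.05],
  travel=[
    [0,0,-0.001],
    [0,0,0],
    [0,0,-0.001],
    [0,0,0],
    [0,0,0],
  ],
  yaw=[0,0,0,0,0],
)

```text
time_s: 25.08
position: [0.4841, 0.1984, 0.0569]
tool_rot: [[0.999, -0.053, 0.001], [-0.053, -0.999, 0.0], [0.001, -0.0, -1.0]]
ft_force: [-6.9, -1.5, 19.9]
grip_width: 0.0582
gripper_force: 45.6
```

Pile felt at 20 N. I ease off, then let go.

>>> jog_arm(
  hand=[0.05,0.05,0.062,0.068,0.068],
  travel=[
    [0,0,0.001],
    [0,0,0],
    [0,0,0],
    [0,0,0],
    [0,0,0],
  ],
  yaw=[0,0,0,0,0],
)

```text
time_s: 25.7
position: [0.484, 0.1983, 0.0559]
tool_rot: [[0.999, -0.053, -0.0], [-0.053, -0.999, -0.0], [-0.0, 0.0, -1.0]]
ft_force: [0.2, 0.1, 0.3]
grip_width: 0.0679
gripper_force: 0.0
```

>>> jog_arm(
  hand=[0.07,0.07,0.07,0.07,0.07],
  travel=[
    [0,0,0.003],
    [0,0,0.01],
    [0,0,0.03],
    [0,0,0.05],
    [0,0,0.05],
  ],
  yaw=[0,0,0,0,0],
)

```text
time_s: 26.32
position: [0.4838, 0.1983, 0.2013]
tool_rot: [[0.999, -0.053, 0.0], [-0.053, -0.999, 0.0], [0.0, -0.0, -1.0]]
ft_force: [0.8, 0.5, -0.4]
grip_width: 0.0698
gripper_force: 0.0
```

>>> jog_arm(
  hand=[0.07,0.07,0.07,0.07,0.07],
  travel=[
    [0,-0.05,0.03],
    [0,-0.06,0],
    [0,-0.06,0],
    [0,-0.06,0],
    [0,-0.06,0],
  ],
  yaw=[0,0,0,0,0],
)

```text
time_s: 26.95
position: [0.4836, -0.0935, 0.23]
tool_rot: [[0.999, -0.053, 0.001], [-0.053, -0.999, -0.0], [0.001, 0.0, -1.0]]
ft_force: [0.5, 0.1, -0.2]
grip_width: 0.0701
gripper_force: 0.0
```

```bash
python3 p.py; python3 - <<'E'
from q import *
a=cv2.imread('pics/tp.png')
for t in(120,140,150): print(rect4(a,240,280,200,242,t,0,.05))
b=np.ascontiguousarray(env.get_image('side')[:,:,::-1])
u,v=proj('side',(.5,.14,.04)).astype(int)
B=cv2.resize(b[v-50:v+50,u-60:u+70],None,fx=4,fy=4,interpolation=cv2.INTER_CUBIC)
A=cv2.resize(a[170:262,228:298],None,fx=4,fy=4,interpolation=cv2.INTER_CUBIC)
im=np.zeros((400,800,3),np.uint8); im[:,:520]=B; im[:368,520:800]=A
cv2.imwrite('pics/c8.png',im)
E
```

```text
27.0 [ 0.484  -0.0998  0.2298] [ 1.3 -6.2  0.8]
((483.1534423828125, 198.710205078125), (133.0454864501953, 168.1784210205078), 86.6565933227539)
dock x,y -2.2990641723632734 -3.084483837890673 head -0.34340667724609375 rear [479.36262005 133.82084026]
((482.23797607421875, 197.06846618652344), (62.97036361694336, 104.44282531738281), 85.96548461914062)
((482.5390625, 198.41026306152344), (61.46136474609375, 102.1596450805664), 89.14569854736328)
((483.0691223144531, 199.0326690673828), (99.9435806274414, 60.58298873901367), 0.20867319405078888)
```

View pics/c8.png

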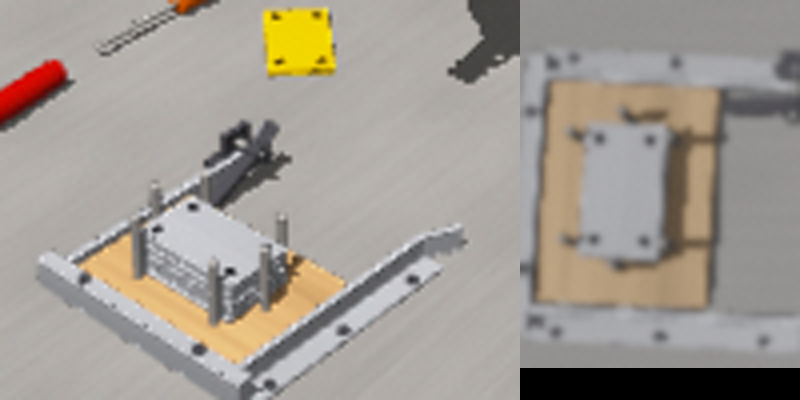

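The final picture shows the pallet against the stop, with the catch down behind its rear edge (top-view crop (725,100)). The plate lies flat on the pile between all the pins, about 1 mm off centre. I'm handing in.

```bash
python3 -c "
from rig import env
print(env.close_job())"
```

```text
the job is handed in; nothing more can be done
None
```

The job is handed in at about 27 s, with no score returned: in the last pictures the pallet is home against the stop, the catch is down behind it, and the plate lies flat on the pile between the pins, released.

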